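Back off the ratchet stop of a jar rack

TASK

Make room in the jar rack for another jar: press down the thumb plate that releases the ratchet on the rack's sliding stop and, keeping it pressed, push the stop along its bar away from the two jars until it is fully back against the end block, then let go. Do it with the fingertips only; leave the jars and the other things standing where they are, without picking up, pushing or tipping any of them.

Things in the scene. Friction and masses are not known exactly. Their poses are not given: they have to be found in the camera images.
- rack: rack fixed to the cart: grey base plate 380 mm along y, x -65 to +75 mm, 12 mm thick; origin: underside, mid-length. z up, y along the bar. Toothed steel bar (14 mm wide, top 48 mm high) at x = +45 mm. At the -y end a 72 mm high cheek with two jars beside it at x = -20 mm; at the +y end an end block, 62 mm high. The stop slides on the bar and opens towards +y.
- stop (a joint): slide of the stop along the bar, m, growing to rack +y: 0 = nearest the jars, 0.14 = fully back at the end block. It moves freely towards the jars; away from them it locks within 10 mm until the release is pressed, then slides with 3 N friction. It stays where left. It has a 70 mm high jaw plate facing the jars and a grey head on the bar.
- release (a joint): depth to which the thumb plate is pressed, m: 0 = up, 0.010 = bottomed. The ratchet is free beyond 0.005 (allow 0.007). Spring about 3 N at the top, 8 N at the bottom; springs up when let go and locks again. If the pawl rests under a tooth it may stand at up to 0.004 untouched.
- release_top (a point): centre of the top of the black thumb plate on the stop (46 mm across the bar, 38 mm along it), 74 mm above the cart when up; it goes down when pressed and travels with the stop. Axes as the rack's.
- push_face (a point): on the stop's upright grey wall beside the thumb plate on its rack +y side: mid-width of the face that looks over the plate (to rack -y), 92 mm above the cart, 21 mm along y from the plate's centre. The wall is 56 mm wide (rack x), 12 mm thick and rises to 110 mm. Pushing this face to rack +y moves the stop.
- jar_a: paste jar, 66 mm diameter, 68 mm tall, black lid; origin at the centre of its underside. Stands in the rack beside the cheek.
- jar_b: paste jar, 66 mm diameter, 68 mm tall, black lid; origin at the centre of its underside. Stands in the rack between the first jar and the stop.
- jar_c: paste jar, 66 mm diameter, 68 mm tall, black lid; origin at the centre of its underside. Loose on the cart on the robot's side of the rack; a bystander.
- spray: closed green bottle, 64 mm diameter, 165 mm tall, on the cart beyond the rack at the jar end; origin at the centre of its underside; a bystander.
- pad: yellow polishing pad, disc 132 mm diameter, 30 mm thick, flat on the cart beyond the rack; origin at the centre of its underside; a bystander.
There are look-alikes about, which are no part of the job. What is shaped like the jar_b but blue or yellow is not meant.

How it is judged:
By the outcome, as a careful person would: the job done as asked, in the order asked, and still so for the second after the job is handed in, with the robot touching nothing.
It also fails if it takes over 35 s, if anything falls off the work surface, if the arm or the gripper's body presses on something with over 40 N, if the wrist force passes 120 N, or if a joint passes its speed limit or range.

ROBOT

A 7-joint arm with a two-finger parallel gripper is mounted at the origin on the work surface. World frame = base frame: x ahead of the robot, y to its left, z up, the work surface at z = 0. Lengths are in m, angles in rad, forces in N, time in s.
With the tool pointing down it reaches from about 0.4 to 0.85 m from the base axis. Payload 10.4 kg.
Tool frame: the origin (TCP) lies at the very end of the fingers, on their centre line; the grasp point (between the pads) lies 19 mm behind it; z points along the fingers, y is the line along which they close (so a half turn about z gives the same grasp; the last joint's range is limited). The gripper opens to 87 mm and grips with 3 to 60 N. Pads are 19 mm wide; open, the fingers measure 117 mm over their backs; the gripper's body (75 mm by 190 mm) begins 51 mm behind the grasp point.
Start: joints at [-0.023, 0.332, -0.065, 1.46, 0.022, 1.35, -0.088], TCP at [0.625, 0, 0.223] pointing down, gripper open.
Joint ranges: [-2.6, 2.6], [-0.5, 2.12], [-1.47, 1.34], [0.16, 2.42], [-1.27, 4.41], [0.06, 2.06], [-2.6, 2.6]. Speed limits (rad/s): [2.22, 2.22, 2.79, 2.79, 3.14, 3.14, 3.14].

INTERFACE

Orientations are given as a unit quaternion [x, y, z, w].
In Python, from bench import * gives the robot as it stands.
- The arm moves only by the tool step_arm, never from a script. Its arguments are lists of equal length, an entry for each row: "delta_pos": the shift along the world's x, y, z in units of 25 mm (1.0 is 25 mm), a list of three; "turn": the turn about the world's z in units of 0.12 rad (1.0 is 0.12 rad). In form: {"delta_pos": [[tx, ty, tz], ...], "turn": [turn, ...]}. A call has 1 to 12 rows; each row shifts and turns the commanded pose from where the row before left it; what a row does not reach is not made up. A row lasts 1/10 s, in which the tool goes at most 50 mm and 8.59 degrees, less where a joint would pass 70% of its speed; a pose out of reach is approached as far as the arm can. A call with a number of a shift or a turn outside -1 to 1 is refused whole. A call with a gripper value outside its range is refused whole. "grip" is the closure, from 0 (fully open) to 1 (shut), set as the call begins (left out, the last holds). The fingers move at their own pace and stop on an object; "newtons" is the grip in N (left out, the last holds). Time passes only in rows, so rows that do not move let the fingers close. It gives the time, the measured TCP pose, the force, the opening and the grip force at its end, in the units of the state.
- read_state(): the state, without advancing time (a new reading comes with each control period).
- camera(name): name is "scene" or "side" or "wrist"; returns a dict with "image" (400x640x3 uint8, red, green, blue), "z_map" (400x640 float32, m along the optical axis (not along the pixel's ray), 0 where there is no reading), "mtx" (3x3 intrinsics, pixels), "view" (4x4, takes a point from world to camera coordinates). Camera axes: x right, y up, looking along -z (the intrinsics and any distortion apply to the point x, -y, -z); pixel columns grow to the right and rows downward; lengths in m; the calibration is good to about 2 mm. A picture is of the moment at which its call begins.
- close_job(): hands the job in; it is judged then, once.
The state is a dict: "time": time; "joint_positions": joint angles; "joint_vel": joint speeds; "joint_torque": joint torques, N m; "ee_pos": TCP position; "eef_rot": TCP orientation; "ft_force": force on the tool from outside, world axes, zero at the start; "torque": the same for the moment, N m; "width": finger opening in m; "grip_force": force on a finger pad.
Only numpy, scipy, OpenCV 4.12 (cv2) and the standard library are available. Lean on these libraries where they do the work, as an engineer would, in place of code of your own. Each camera call takes 0.05 s, during which the arm holds its last target. There are 200 camera calls.

## Working session

There is one attempt and no reset: what is moved stays moved. The work goes in short steps, Python scripts to look and compute and a tool call to move; the robot and the scene stay as the last step left them, time stands still between calls to the robot, and variables do not carry over. Pictures are saved under pics/ and viewed, at most 10 in all, crops included, and the job is handed in when it is done.

Besides the shell and the picture viewer there is one more tool, called after "Emit:" as name([rows], argument=value, ...), one row to a line, values as JSON. step_arm: Moves the arm, as the interface text tells. Shifts and turns lie within -1 to 1; 1 stands for 25 mm of shift or 0.12 rad of turn. Its arguments: {"type":"object","properties":{"delta_pos":{"type":"array"},"turn":{"type":"array"},"grip":{"type":"number"},"newtons":{"type":"number"}},"required":["delta_pos","turn"]}

```bash
mkdir -p pics; cat > h.py <<'E'
from bench import *
import numpy as np, cv2
def pts(c):
    z=c["z_map"]; K=c["mtx"]; v,u=np.mgrid[0:400,0:640]
    p=np.stack([(u-K[0,2])/K[0,0]*z,-(v-K[1,2])/K[1,1]*z,-z,np.ones_like(z)],-1)
    w=p@np.linalg.inv(c["view"]).T
    w=w[...,:3]; w[z<=0]=np.nan
    return w
E
python3 - <<'E'
from h import *
for n in ("scene","side"):
    c=camera(n); cv2.imwrite(f"pics/{n}0.png",c["image"][...,::-1]); np.savez(f"{n}0.npz",**c)
    print(n,np.linalg.inv(c["view"])[:3,3],c["mtx"][0,0])
print(read_state())
E
```

```text
scene [ 1.1216715  -0.25412034  0.751887  ] 440.2321648738367
side [0.15344355 0.63630591 0.64842813] 457.75017225426177
{'time': 0.1, 'joint_positions': array([-0.02259556,  0.3327895 , -0.06469878,  1.46084347,  0.02160981,
        1.34990991, -0.08850181]), 'joint_vel': array([ 0.00056529, -0.00169173, -0.00074937, -0.00041885,  0.00217058,
       -0.0008252 ,  0.00153577]), 'joint_torque': array([ 3.16136166e-04, -6.24538064e+01,  2.38312193e-02, -3.90717781e+01,
       -6.15657773e-02,  3.65302863e-02,  4.60620026e-05]), 'ee_pos': array([ 6.24656304e-01, -1.03952466e-05,  2.21852095e-01]), 'eef_rot': array([ 7.07101807e-01,  7.07111477e-01, -4.66594215e-04, -4.19179169e-04]), 'ft_force': array([-0.43975663, -0.49521129,  0.30447509]), 'torque': array([-0.02453766,  0.00135969,  0.00080789]), 'grip_force': 0.0, 'width': 0.0868674525686468}
```

View pics/scene0.png

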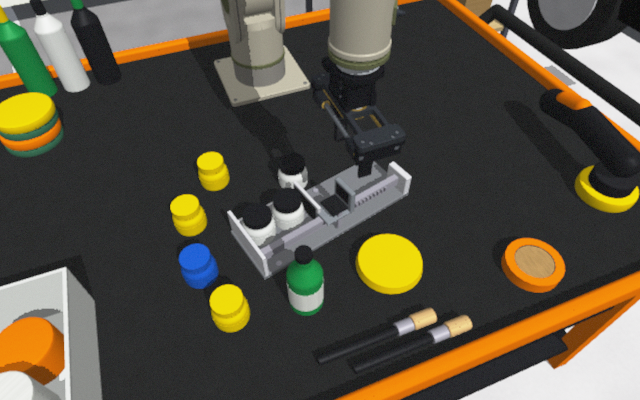

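View pics/side0.png

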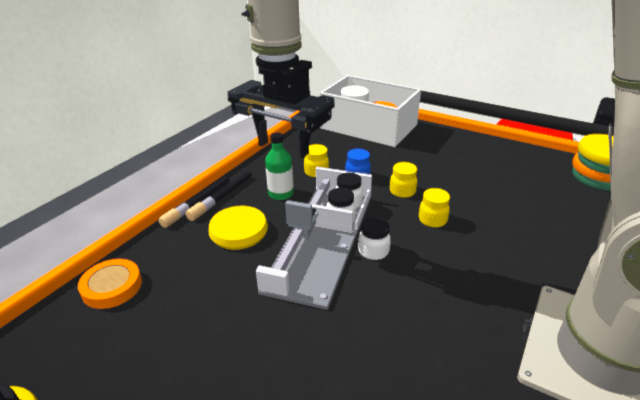

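The scene view shows the jars at the left, around (258,222) and (288,208). The stop's wall and black plate are near (340,195), and the end block is at (400,180). The side view has the bar on the far side from the robot and the end block at (272,280). Next I'll measure from depth.

```bash
python3 - <<'E'
from h import *
H=np.full((400,640),0,np.float32)
allp=[]
for n in ("scene","side"):
    c=dict(np.load(f"{n}0.npz")); w=pts(c); im=c["image"].reshape(-1,3); p=w.reshape(-1,3)
    m=(p[:,0]>.4)&(p[:,0]<.85)&(p[:,1]>-.35)&(p[:,1]<.3)&(p[:,2]>-.02)&(p[:,2]<.18)
    allp.append(p[m]); q=p[m]; col=im[m].astype(int)
    sat=col.max(1)-col.min(1)
    g=(sat<30)
    for lo,hi in((.105,.115),(.057,.066),(.067,.078),(.008,.016)):
        s=q[g&(q[:,2]>lo)&(q[:,2]<hi)]
        print(n,lo,len(s), np.percentile(s,[2,50,98],axis=0).round(3).tolist() if len(s) else '')
# top-down height map 2mm/px->x up image 
P=np.vstack(allp); s=800/.5
out=np.zeros((560,800),np.float32)
u=((P[:,1]+.3)*s).astype(int); v=((.8-P[:,0])*s).astype(int)
ok=(u>=0)&(u<800)&(v>=0)&(v<560)
np.maximum.at(out,(v[ok],u[ok]),P[ok,2])
out=cv2.dilate(out,np.ones((3,3)))
cv2.imwrite("pics/top.png",cv2.applyColorMap(np.clip(out/.12*255,0,255).astype(np.uint8),cv2.COLORMAP_JET))
c=np.load("scene0.npz")["image"][140:290,210:430]
cv2.imwrite("pics/crop.png",cv2.resize(c,None,fx=3.6,fy=3.6,interpolation=cv2.INTER_CUBIC)[...,::-1])
E
```

```text
scene 0.105 136 [[0.567, -0.006, 0.105], [0.594, 0.004, 0.108], [0.618, 0.014, 0.111]]
scene 0.057 738 [[0.429, -0.217, 0.057], [0.575, -0.071, 0.061], [0.775, 0.161, 0.066]]
scene 0.067 1428 [[0.431, -0.22, 0.067], [0.586, -0.08, 0.07], [0.775, 0.002, 0.078]]
scene 0.008 3540 [[0.471, -0.215, 0.008], [0.585, -0.002, 0.011], [0.661, 0.144, 0.014]]
side 0.105 121 [[0.564, -0.002, 0.105], [0.589, 0.008, 0.108], [0.616, 0.017, 0.111]]
side 0.057 869 [[0.421, -0.215, 0.057], [0.554, -0.05, 0.061], [0.744, 0.166, 0.066]]
side 0.067 978 [[0.424, -0.216, 0.067], [0.553, -0.075, 0.07], [0.742, 0.016, 0.078]]
side 0.008 4220 [[0.451, -0.163, 0.009], [0.519, 0.049, 0.012], [0.626, 0.16, 0.015]]
```

View pics/top.png

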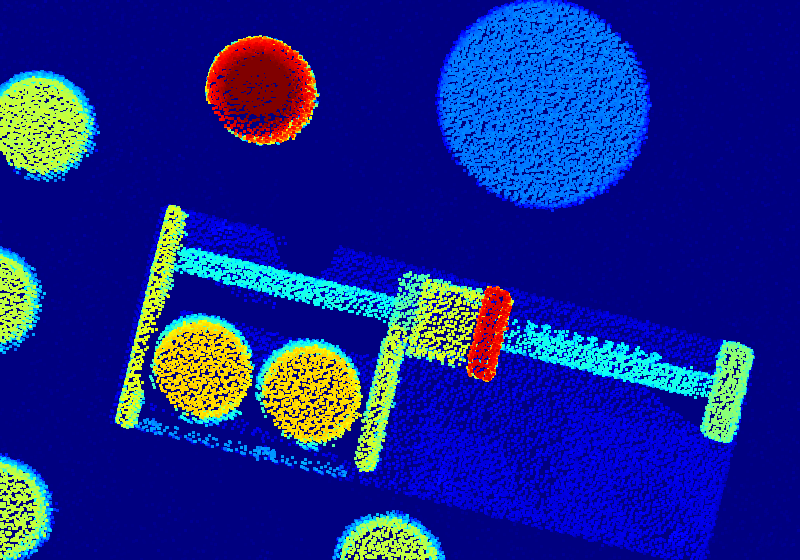

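View pics/crop.png

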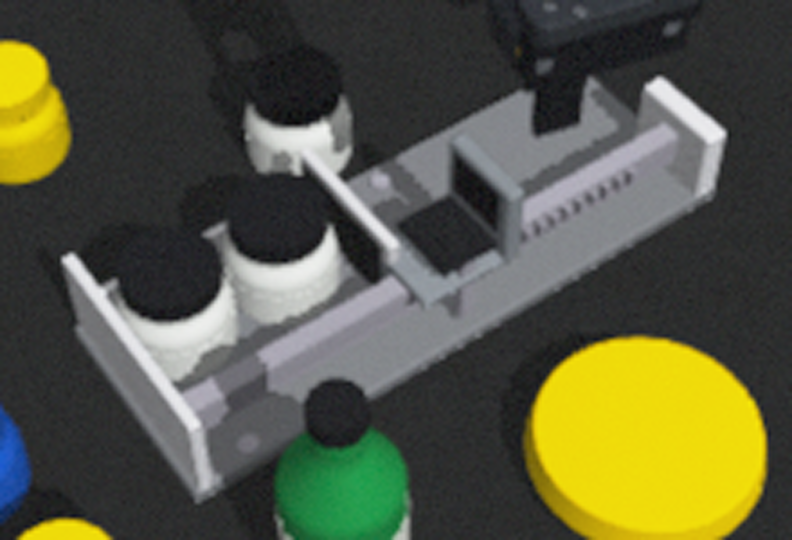

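The top view puts the stop's wall at (490,333), its thumb plate at about (450,320), and the end block at (727,392). The rack is turned about +13°. The crop confirms the black plate sits on the -y side of the wall. Now I'll fit the numbers.

```bash
cat > meas.py <<'E'
from h import *
def clip(P,lo,hi,x0,x1,y0,y1): return P[(P[:,2]>lo)&(P[:,2]<hi)&(P[:,0]>x0)&(P[:,0]<x1)&(P[:,1]>y0)&(P[:,1]<y1)]
def rect(q): 
    r=cv2.minAreaRect((q[:,:2]*1000).astype(np.float32)); return np.round(r[0],1),np.round(r[1],1),round(r[2],1)
E
python3 - <<'E'
from meas import *
for n in ("scene","side"):
    P=pts(dict(np.load(f"{n}0.npz"))).reshape(-1,3); P=P[~np.isnan(P[:,0])]
    print(n,"wall",rect(clip(P,.103,.116,.54,.65,-.03,.05)))
    print(n,"block",rect(clip(P,.056,.068,.5,.62,.12,.2)))
    print(n,"cheek",rect(clip(P,.066,.078,.52,.69,-.24,-.185)))
    print(n,"plate",rect(clip(P,.067,.08,.57,.63,-.04,.0)), np.median(clip(P,.067,.08,.58,.61,-.03,-.01)[:,2]))
    b=clip(P,.044,.053,.55,.62,.03,.14); print("bar dir",cv2.fitLine(b[:,:2].astype(np.float32),cv2.DIST_HUBER,0,.01,.01).ravel())
a=.2295
for p in [(.5925,.006)]:
    c=np.array(p)-.027*np.array([-np.sin(a),np.cos(a)]); print(c)
E
```

```text
scene wall (array([592.1,   4. ]), array([55.5, 13.2]), 14.9)
scene block (array([556.3, 152.6]), array([60.2, 16.9]), 15.5)
scene cheek (array([ 599.6, -195. ]), array([141.1,  34.4]), 13.3)
scene plate (array([597.8, -19.9]), array([46.8, 41.7]), 15.1) 0.06983951218923723
bar dir [ 0.2625525  -0.9649177   0.57365793  0.0838283 ]
side wall (array([590.6,   7.9]), array([55.2, 15.5]), 14.0)
side block (array([553.9, 155.4]), array([59.2, 18.4]), 13.3)
side cheek (array([ 600.4, -200. ]), array([139.7,  23.7]), 14.6)
side plate (array([576.8, -28.5]), array([ 6.5, 23. ]), 31.2) 0.06970793615494497
bar dir [ 0.25513443 -0.9669056   0.5730821   0.08376019]
[ 0.59864225 -0.02029207]
```

Emit:
step_arm([
  [0,0,0],
  [0,0,0],
  [0,0,0],
  [0,0,0],
], turn=[0.9,0.9,0.1,0], grip=1, newtons=10)

```text
time: 0.5
ee_pos: [0.6249, -0.0001, 0.2223]
eef_rot: [0.623, 0.782, -0.0, -0.0]
ft_force: [-0.4, 1.3, -0.0]
width: 0.0631
grip_force: 0.0
```

Emit:
step_arm([
  [-0.6,-0.25,0],
  [-0.55,-0.25,0],
  [0,0,-1],
  [0,0,-1],
  [0,0,-1],
  [0,0,-0.9],
  [0,0,0],
  [0,0,0],
  [0,0,0],
], turn=[0.2,0,0,0,0,0,0,0,0])

```text
time: 1.4
ee_pos: [0.5972, -0.0124, 0.1267]
eef_rot: [0.613, 0.79, 0.001, 0.001]
ft_force: [-0.0, 0.6, -0.1]
width: 0.0007
grip_force: 0.0
```

```bash
python3 - <<'E'
from meas import *
c=camera("scene"); cv2.imwrite("pics/s1.png",cv2.resize(c["image"][100:250,230:450],None,fx=3.6,fy=3.6,interpolation=cv2.INTER_CUBIC)[...,::-1])
for n in ("scene","side"):
    c=camera(n);P=pts(c).reshape(-1,3);P=P[~np.isnan(P[:,0])]
    print(rect(clip(P,.128,.165,.5,.69,-.08,.08)))
    print(rect(clip(P,.103,.116,.54,.65,-.03,.05)))
s=read_state();print(s["ee_pos"],s["ft_force"],s["width"],s["time"])
E
```

```text
(array([605.7, -16.3]), array([29.6, 16.6]), 66.7)
(array([603.7,   6.2]), array([31.8, 11.9]), 9.6)
(array([591.9,  -8.7]), array([33.5, 18.5]), 56.3)
(array([590.7,   7.4]), array([55.8, 14.5]), 11.1)
[ 0.59693719 -0.01245747  0.12631531] [-0.06434742  1.40978439  0.24601741] 0.0008297739964298896 1.55
```

View pics/s1.png

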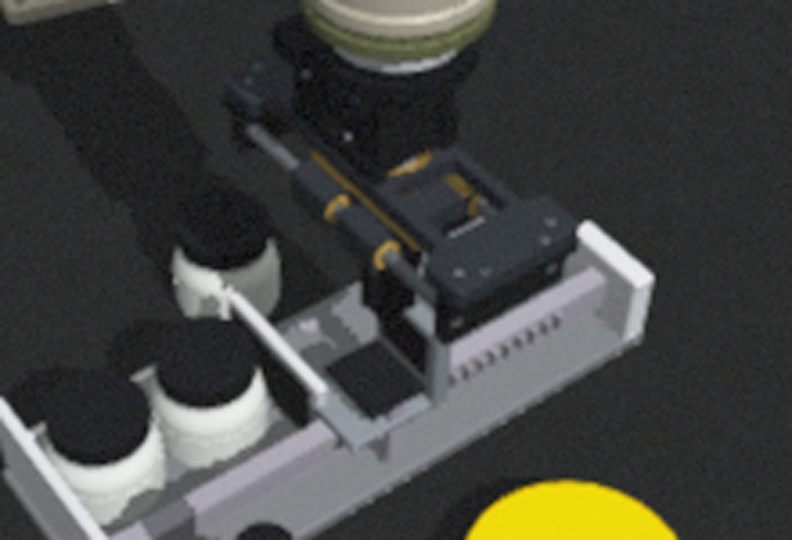

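The picture shows the closed fingertips hanging above the plate, just on the jar side of the wall's face near (400,310). The depth readings agree, so I'm going down.

Emit:
step_arm([
  [0,0,-0.6],
  [0,0,-0.6],
  [0,0,-0.6],
  [0,0,-0.2],
  [0,0,-0.1],
  [0,0,0],
  [0,0,0],
], turn=[0,0,0,0,0,0,0])

```text
time: 2.25
ee_pos: [0.5967, -0.0124, 0.0731]
eef_rot: [0.613, 0.79, 0.0, 0.0]
ft_force: [-0.2, -0.2, 0.3]
width: 0.0005
grip_force: 0.0
```

Emit:
step_arm([
  [0,0,-0.12],
  [0,0,-0.1],
  [0,0,-0.1],
  [0,0,0],
  [0,0,0],
], turn=[0,0,0,0,0])

```text
time: 2.75
ee_pos: [0.5971, -0.0125, 0.0655]
eef_rot: [0.613, 0.79, 0.001, 0.001]
ft_force: [-0.8, -0.7, 6.7]
width: 0.0004
grip_force: 3.4
```

Emit:
step_arm([
  [0,0,-0.1],
  [0,0,-0.06],
  [0,0,0],
  [0,0,0],
], turn=[0,0,0,0])

```text
time: 3.15
ee_pos: [0.5977, -0.0123, 0.0637]
eef_rot: [0.613, 0.79, 0.001, 0.001]
ft_force: [-7.8, 0.5, 23.7]
width: 0.0005
grip_force: 12.0
```

Emit:
step_arm([
  [0,0,0.04],
  [-0.02,0.08,0],
  [-0.03,0.12,0],
  [-0.04,0.15,0],
  [-0.04,0.15,0],
  [-0.04,0.15,0],
  [-0.04,0.15,0],
], turn=[0,0,0,0,0,0,0])

```text
time: 3.85
ee_pos: [0.5928, 0.0065, 0.064]
eef_rot: [0.613, 0.79, 0.001, 0.002]
ft_force: [-1.9, -3.2, 16.5]
width: 0.0002
grip_force: 8.1
```

Emit:
step_arm([
  [-0.05,0.19,0],
  [-0.05,0.2,0],
  [-0.05,0.2,0],
  [-0.05,0.2,0],
  [-0.05,0.2,0],
  [-0.05,0.2,0],
  [-0.05,0.2,0],
  [-0.05,0.2,0],
  [-0.05,0.2,0],
  [-0.05,0.2,0],
  [-0.05,0.2,0],
  [-0.05,0.2,0],
], turn=[0,0,0,0,0,0,0,0,0,0,0,0])

```text
time: 5.05
ee_pos: [0.5781, 0.0667, 0.0641]
eef_rot: [0.613, 0.79, 0.001, 0.002]
ft_force: [-2.1, -3.5, 15.9]
width: 0.0002
grip_force: 8.0
```

```bash
python3 - <<'E'
from meas import *
for n in ("scene","side"):
    c=camera(n);P=pts(c).reshape(-1,3);P=P[~np.isnan(P[:,0])]
    if n=="side": cv2.imwrite("pics/s2.png",cv2.resize(c["image"][150:310,230:400],None,fx=3.6,fy=3.6)[...,::-1])
    print(rect(clip(P,.104,.113,.5,.65,.04,.16)), rect(clip(P,.056,.067,.5,.62,.14,.2)))
s=read_state();print(s["ee_pos"],s["ft_force"],s["time"])
E
```

```text
(array([594.4,  70.7]), array([ 6. , 26.5]), 1.6) (array([541.3, 144.7]), array([8.7, 5.6]), 28.4)
(array([573.4,  80.4]), array([55.5, 28.2]), 13.2) (array([554.3, 156.2]), array([59. , 18.6]), 13.8)
[0.57783863 0.06768897 0.06405642] [-2.98840113  0.23334126 16.39946209] 5.15
```

View pics/s2.png

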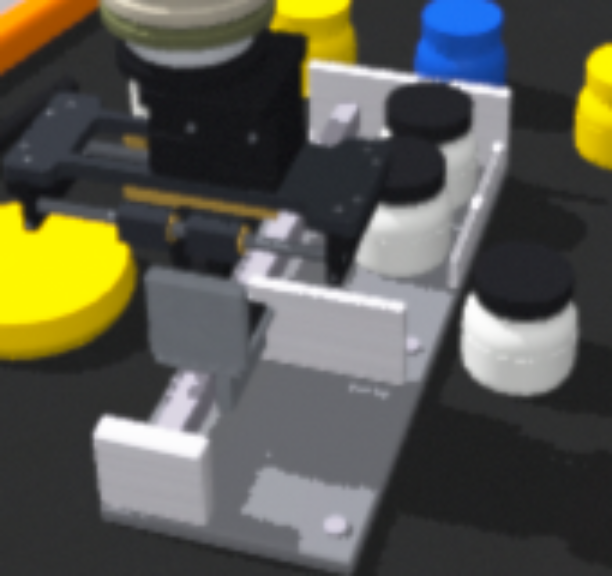

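The side view shows the stop's wall at (200,320) sliding towards the end block at (155,470). The jars haven't moved.

Emit:
step_arm([
  [-0.05,0.2,0],
  [-0.05,0.2,0],
  [-0.05,0.2,0],
  [-0.05,0.2,0],
  [-0.05,0.2,0],
  [-0.05,0.2,0],
  [-0.05,0.2,0],
  [-0.05,0.2,0],
  [-0.04,0.15,0],
  [-0.03,0.12,0],
], turn=[0,0,0,0,0,0,0,0,0,0])

```text
time: 6.15
ee_pos: [0.5665, 0.1139, 0.0641]
eef_rot: [0.613, 0.79, 0.002, 0.002]
ft_force: [-1.0, -2.9, 15.5]
width: 0.0005
grip_force: 7.8
```

Emit:
step_arm([
  [-0.02,0.08,0],
  [-0.02,0.08,0],
  [-0.02,0.08,0],
  [-0.02,0.08,0],
  [-0.02,0.08,0],
  [0,0,0],
], turn=[0,0,0,0,0,0])

```text
time: 6.75
ee_pos: [0.5646, 0.1217, 0.0641]
eef_rot: [0.613, 0.79, 0.001, 0.003]
ft_force: [1.9, -8.2, 16.2]
width: 0.0004
grip_force: 7.8
```

Emit:
step_arm([
  [-0.02,0.08,0],
  [-0.01,0.05,0],
  [0,0,0],
  [0,0,0],
], turn=[0,0,0,0])

```text
time: 7.15
ee_pos: [0.5642, 0.124, 0.0641]
eef_rot: [0.614, 0.789, 0.001, 0.003]
ft_force: [3.3, -10.4, 15.5]
width: 0.0005
grip_force: 7.7
```

```bash
python3 - <<'E'
from meas import *
c=camera("side");P=pts(c).reshape(-1,3);P=P[~np.isnan(P[:,0])]
cv2.imwrite("pics/s3.png",cv2.resize(c["image"][150:310,230:400],None,fx=3.6,fy=3.6)[...,::-1])
print(rect(clip(P,.104,.113,.5,.65,.12,.18)))
E
```

```text
(array([559.1, 136. ]), array([55.7, 22.8]), 14.9)
```

View pics/s3.png

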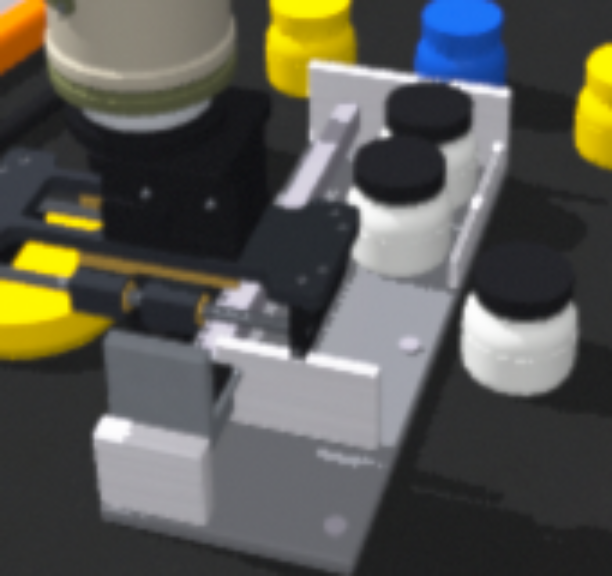

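The side view shows the wall at (160,390) almost on the end block at (155,430). I'll push a bit more to check it has seated.

Emit:
step_arm([
  [-0.02,0.08,0],
  [-0.02,0.08,0],
  [0,0,0],
  [0,0,0],
], turn=[0,0,0,0])

```text
time: 7.6
ee_pos: [0.5639, 0.1247, 0.0641]
eef_rot: [0.615, 0.789, -0.0, 0.004]
ft_force: [4.1, -19.7, 15.4]
width: 0.0002
grip_force: 12.5
```

Emit:
step_arm([
  [-0.02,0.08,0],
  [-0.01,0.04,0],
  [0,0,0],
  [0,0,0],
], turn=[0,0,0,0])

```text
time: 8.0
ee_pos: [0.5639, 0.1247, 0.0641]
eef_rot: [0.616, 0.788, -0.001, 0.006]
ft_force: [6.2, -27.8, 17.2]
width: 0.0007
grip_force: 17.0
```

It's seated: the tip stays put while the force builds. Now I lift off the plate while still pushing lightly, then back away from the wall and go up.

Emit:
step_arm([
  [0.02,-0.08,0],
  [0.01,-0.04,0],
  [0,0,0.1],
  [0,0,0.2],
  [0,0,0.3],
  [0,0,0.2],
  [0,0,0],
  [0.04,-0.16,0],
  [0.05,-0.18,0],
  [0,0,0],
  [0,0,0],
], turn=[0,0,0,0,0,0,0,0,0,0,0])

```text
time: 9.1
ee_pos: [0.5623, 0.1234, 0.0817]
eef_rot: [0.612, 0.791, 0.0, -0.0]
ft_force: [-0.1, -0.0, 0.3]
width: 0.0007
grip_force: 0.0
```

Emit:
step_arm([
  [0.02,-0.08,0],
  [0,0,0.8],
  [0,0,1],
  [0,0,1],
  [0,0,1],
  [0,0,1],
  [-1,0,0.5],
  [-1,0,0],
  [-1,0,0],
  [-1,0,0],
  [0,0,0],
  [0,0,0],
], turn=[0,0,0,0,0,0,0,0,0,0,0,0])

```text
time: 10.3
ee_pos: [0.4629, 0.1209, 0.2145]
eef_rot: [0.612, 0.791, 0.0, 0.0]
ft_force: [1.0, -0.2, -0.5]
width: 0.0004
grip_force: 0.0
```

```bash
python3 - <<'E'
from meas import *
for n in ("scene","side"):
    c=camera(n);P=pts(c).reshape(-1,3);P=P[~np.isnan(P[:,0])]
    if n=="scene": cv2.imwrite("pics/s4.png",cv2.resize(c["image"][140:290,210:430],None,fx=3.6,fy=3.6)[...,::-1])
    print(rect(clip(P,.104,.113,.5,.62,.1,.18)),rect(clip(P,.056,.067,.5,.62,.14,.2)))
    q=clip(P,.064,.08,.55,.59,.1,.125); print(np.median(q[:,2]),len(q))
s=read_state();print(s["ee_pos"],s["ft_force"],s["time"])
E
```

```text
(array([560.1, 137.3]), array([55.7, 14.6]), 15.8) (array([581.9, 155. ]), array([13.5, 29.4]), 33.8)
0.07305010103997406 170
(array([557.8, 140.9]), array([56.4, 12.9]), 14.2) (array([554.8, 154.4]), array([58.9, 23.1]), 10.4)
0.07411549666879758 5
[0.46341354 0.12081768 0.21421655] [0.12571927 0.50086031 0.66963415] 10.4
```

View pics/s4.png

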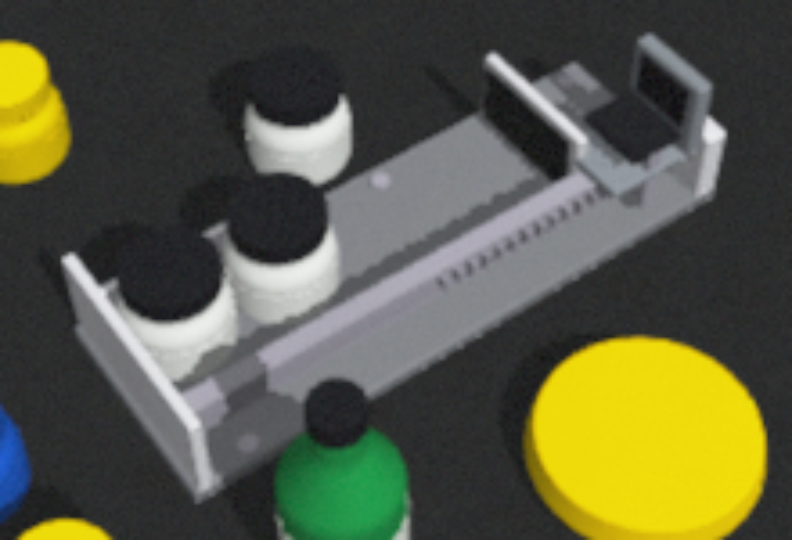

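The picture shows the stop against the end block (690,110) with the plate sprung up, and the jars, bottle and pad where they were.

```bash
python3 -c "
from bench import *
print(close_job())"
```

```text
the job is handed in; nothing more can be done
None
```

The stop is fully back against the end block (about 137 mm of travel), with the release let go and sprung up. The jars, bottle and pad look unmoved in the last picture; I handed the job in with about 10 s on the robot clock, and no verdict came back.

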